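Wake and zero the paint-mixing scale

ROBOT

A 6-joint arm with a two-finger parallel gripper is mounted at the origin on the work surface. World frame = base frame: x ahead of the robot, y to its left, z up, the work surface at z = 0. Lengths are in mm, angles in rad, forces in N, time in s.
With the tool pointing down it reaches from about 400 to 925 mm from the base axis. Payload 12.5 kg.
Tool frame: the origin (TCP) lies between the finger pads, 19 mm behind the fingertips; this is the grasp point; z points along the fingers, y is the line along which they close (so a half turn about z gives the same grasp; the last joint's range is limited). The gripper opens to 95 mm and grips with 3 to 60 N. Pads are 20 mm wide; open, the fingers measure 119 mm over their backs; the gripper's body (75 mm by 180 mm) begins 59 mm behind the grasp point.
Start: joints at [-1.298, 0.491, 1.559, -0, 1.092, -0.106], TCP at [231.152, -580.701, 233.461] pointing down, gripper open.
Joint ranges: [-3.1, 3.1], [-0.84, 2.19], [0.05, 2.79], [-1.13, 4.28], [0.06, 2.93], [-2.69, 2.69]. Speed limits (rad/s): [2.22, 2.22, 2.79, 3.14, 3.14, 3.14].

INTERFACE

Orientations are given as [roll, pitch, yaw] about the fixed x, y, z axes, in that order (R = Rz(yaw) Ry(pitch) Rx(roll)).
In Python, from cell import env gives the robot as it stands.
- The arm moves only by the tool jog_arm, never from a script. Its argument "motion" is a list of rows, each a list of 7 numbers: the turn, a rotation vector about the tool's x, y, z in degrees, then the shift along the tool's x, y, z in mm, then the finger opening in mm, from 0 to 95.1. In form: [[wx, wy, wz, x, y, z, hand], ...]. A call has 1 to 10 rows; each row shifts and turns the commanded pose from where the row before left it, along the tool's axes as they then stand; what a row does not reach is not made up. A row lasts 1/8 s, in which the tool goes at most 62.5 mm and 10.7 degrees, less where a joint would pass 70% of its speed; a pose out of reach is approached as far as the arm can. A call is refused whole if a number of a shift passes 62.5 or a number of a turn 10.7, either way. A call with a gripper value outside its range is refused whole. The fingers move at their own pace and stop on an object; the grip force is fixed at half the most. Time passes only in rows, so rows that do not move let the fingers close. It gives the time, the measured TCP pose, the force, the opening and the grip force at its end, in the units of the state.
- env.state(): the state, without advancing time (a new reading comes with each control period).
- env.read_camera(name): name is "scene" or "top" or "wrist"; returns a dict with "color" (384x512x3 uint8, red, green, blue), "z_map" (384x512 float32, mm along the optical axis (not along the pixel's ray), 0 where there is no reading), "camera_matrix" (3x3 intrinsics, pixels), "k1" (the pictures are not rectified: a ray, as slopes to the right and down, at radius r is drawn at 1 + k1 r^2 times it, then the intrinsics apply), "world_to_cam" (4x4, takes a point from world to camera coordinates). Camera axes: x right, y up, looking along -z (the intrinsics and any distortion apply to the point x, -y, -z); pixel columns grow to the right and rows downward; lengths in mm; the calibration is good to about 2 mm. A picture is of the moment at which its call begins.
- env.job_done(): hands the job in; it is judged then, once.
Trained networks look in the newest picture that a camera, given by its name, has taken for a name from the list of things; names that differ only in an ending like _2 or _b are one class to them, and where a whole thing is asked for, a point or a joint stands for the part that bears it (a point fixed in the world has none). Each returns a list of dicts, best first, with "score" (0 to 1); they miss things now and then, are a little off and sometimes report something else, mostly with a low value. They report only what shows in the picture. A call takes as long as a camera call.
- env.recognise(camera, thing): "location" ([column, row] in pixels, amid what is visible of it).
The state is a dict: "t": time; "joints": joint angles; "qvel": joint speeds; "tau": joint torques, N m; "eef_pos": TCP position; "tcp_rot": TCP orientation; "ft_force": force on the tool from outside, world axes, zero at the start; "moment": the same for the moment, N m; "opening": opening from 0.0 (shut) to 1.0 (fully open); "grip_force": force on a finger pad.
Only numpy, scipy, OpenCV 4.12 (cv2) and the standard library are available. Lean on these libraries where they do the work, as an engineer would, in place of code of your own. Each camera call takes 0.05 s, during which the arm holds its last target. There are 200 camera calls.

TASK

The mixing pot is standing on the bench scale and the scale must be zeroed before paint is added: with the fingertips, lightly press the round wake key all the way down and let it come up, then press the long bar-shaped zero key all the way down and keep it down for two seconds or a little more. Then withdraw the hand so that the fingertips are at least 10 cm clear of the keys. Press gently (never harder than about 20 N), do not press the plus-shaped key, do not lean on the scale or its weighing plate, and leave the pot and everything else on the table where it stands.

Things in the scene. Friction and masses are not known exactly. Their poses are not given: they have to be found in the camera images.
- scale: heavy grey bench scale 320 (x) by 280 mm (y), fixed; origin under its centre at table level, -x side (display) roughly to the robot, z up. Panel at 55 mm height with three white keys in a row along y, 118 mm to -x of the origin, 80 mm apart, in any order. Behind it the steel weighing plate, top at 74 mm, front edge 50 mm to -x of the origin
- wake_top (a point): centre of the top of the round wake key (disc 32 mm across); the top stands 12 mm above its black surround (60 x 62 mm), 70 mm above the table; it moves with the key
- wake (a joint): how far the round wake key is pressed, m: 0 up, 0.006 fully down. Travel 6 mm straight down; the spring resists with about 1 N at the start and 4 N fully down and lifts the key again when let go; it counts as pressed once it is more than 3.5 mm down.
- zero_top (a point): centre of the top of the bar-shaped zero key (54 mm along the scale's y, 18 mm along its x), same height as the round key; it moves with the key
- zero (a joint): how far the bar-shaped zero key is pressed, m: 0 up, 0.006 fully down. Travel 6 mm straight down; the spring resists with about 1 N at the start and 4 N fully down and lifts the key again when let go; it counts as pressed once it is more than 3.5 mm down.
- units_top (a point): centre of the top of the plus-shaped units key (38 mm cross with 12 mm wide arms), same height; it must be left alone
- units (a joint): how far the plus-shaped units key is pressed, m: 0 up, 0.006 fully down; same spring as the others
- pot: white plastic mixing pot, open, 64 mm across, 42 mm tall, standing on the steel weighing plate; loose, leave alone; origin at the centre of its underside
- small_jar: small closed jar, 40 mm across, 45 mm tall, standing on the table in front of the scale; loose, leave alone; origin at the centre of its underside
- tube: black paint tube lying on the table in front of the scale, 130 mm long, 46 mm wide, 16 mm high; loose, leave alone; origin on its underside, near the middle
- brush: brush 190 mm long lying on the table at the scale's left side (its +y); loose, leave alone; origin on its underside, near the middle
- tape: roll of paper tape lying flat on the table at the scale's right side (its -y), 90 mm across, 24 mm high; loose, leave alone; origin at the centre of its underside
- big_jar: closed jar, 68 mm across, 75 mm tall, on the table to the right of the scale; loose, leave alone; origin at the centre of its underside
- block: cork sanding block 100 x 60 x 30 mm on the table to the left of the scale; loose, leave alone; origin at the centre of its underside
- wake_plate: black surround under the wake key, 60 x 62 x 3 mm, fixed on the scale's panel and turned with the scale; origin at the centre of its underside, 55 mm above the table
- zero_plate: black surround under the zero key, 60 x 62 x 3 mm, fixed on the scale's panel and turned with the scale; origin at the centre of its underside, 55 mm above the table
- units_plate: black surround under the units key, 60 x 62 x 3 mm, fixed on the scale's panel and turned with the scale; origin at the centre of its underside, 55 mm above the table

How it is judged:
By the outcome, as a careful person would: the job done as asked, in the order asked, and still so for the second after the job is handed in, with the robot touching nothing.
It also fails if it takes over 42 s, if anything falls off the work surface, if the arm or the gripper's body presses on something with over 40 N, if the wrist force passes 120 N, or if a joint passes its speed limit or range.

## Working session

There is one attempt and no reset: what is moved stays moved. The work goes in short steps, Python scripts to look and compute and a tool call to move; the robot and the scene stay as the last step left them, time stands still between calls to the robot, and variables do not carry over. Pictures are saved under pics/ and viewed, at most 10 in all, crops included, and the job is handed in when it is done.

Besides the shell and the picture viewer there is one more tool, called after ">>>" as name([rows], argument=value, ...), one row to a line, values as JSON. jog_arm: Moves the arm, as the interface text tells. Its arguments: {"type":"object","properties":{"motion":{"type":"array"}},"required":["motion"]}

```bash
mkdir -p pics; cat > h.py <<'E'
import numpy as np, cv2
from cell import env
def world(im,uv,z=None):
    K=im["camera_matrix"];k1=im["k1"]
    d=np.array([(uv[0]-K[0,2])/K[0,0],(uv[1]-K[1,2])/K[1,1]])
    s=d.copy()
    for _ in range(20): s=d/(1+k1*(s@s))
    T=np.linalg.inv(im["world_to_cam"]); o=T[:3,3]; r=T[:3,:3]@np.array([s[0],-s[1],-1])
    t=(z-o[2])/r[2] if z is not None else im["z_map"][int(round(uv[1])),int(round(uv[0]))]
    return o+t*r
def save(im,n): cv2.imwrite("pics/"+n,im["color"][:,:,::-1])
E
python3 - <<'E'
from h import *
s=env.state(); print({k:np.round(v,3).tolist() for k,v in s.items()})
a=[]
for c in ("top","scene"):
    im=env.read_camera(c); a.append(im["color"])
    save(im,c+"0.png")
    for n,z in (("wake_top",70),("zero_top",70),("units_top",70),("wake_plate",58),("zero_plate",58),("units_plate",58),("pot",95)):
        for r in env.recognise(c,n)[:3]: print(c,n,round(r["score"],2),np.round(r["location"]),np.round(world(im,r["location"],z)),np.round(world(im,r["location"])))
E
```

```text
{'t': 0.0, 'joints': [-1.298, 0.492, 1.559, 0.0, 1.092, -0.106], 'qvel': [-0.002, 0.001, 0.001, -0.001, 0.001, -0.001], 'tau': [0.0, -61.265, -25.818, 0.069, 0.048, -0.0], 'eef_pos': [231.094, -580.469, 232.873], 'tcp_rot': [-3.141, -0.0, 0.379], 'ft_force': [1.033, -0.618, -0.493], 'moment': [0.022, -0.023, 0.013], 'grip_force': 0.0, 'opening': 1.0}
top wake_top 0.71 [340. 215.] [ 503. -117.   70.] [ 503. -117.   72.]
top zero_top 0.52 [266. 198.] [543.  38.  70.] [543.  38.  71.]
top zero_top 0.38 [318. 155.] [633. -74.  70.] [632. -74.  76.]
top units_top 0.72 [302. 204.] [528. -37.  70.] [528. -37.  72.]
top units_top 0.54 [338. 216.] [ 502. -113.   70.] [ 502. -113.   71.]
top wake_plate 0.72 [335. 135.] [ 679. -115.   58.] [ 673. -111.   84.]
top wake_plate 0.58 [340. 218.] [ 497. -119.   58.] [ 496. -117.   70.]
top zero_plate 0.63 [265. 197.] [547.  40.  58.] [546.  40.  68.]
top units_plate 0.96 [304. 208.] [521. -43.  58.] [520. -42.  70.]
scene zero_top 0.57 [244. 186.] [543.  32.  70.] [544.  31.  72.]
scene wake_plate 0.83 [190. 207.] [ 502. -119.   58.] [ 510. -122.   71.]
scene wake_plate 0.69 [243. 248.] [689. -83.  58.] [696. -88.  74.]
scene zero_plate 0.96 [246. 190.] [552.  34.  58.] [553.  33.  60.]
scene zero_plate 0.42 [215. 194.] [509. -42.  58.] [518. -47.  72.]
scene units_plate 0.92 [218. 200.] [530. -47.  58.] [537. -51.  69.]
scene units_plate 0.62 [191. 204.] [ 496. -113.   58.] [ 503. -116.   70.]
scene pot 0.68 [188. 205.] [ 515. -129.   95.] [ 500. -123.   72.]
scene pot 0.64 [225. 236.] [ 650. -109.   95.] [ 643. -105.   80.]
```

View pics/top0.png

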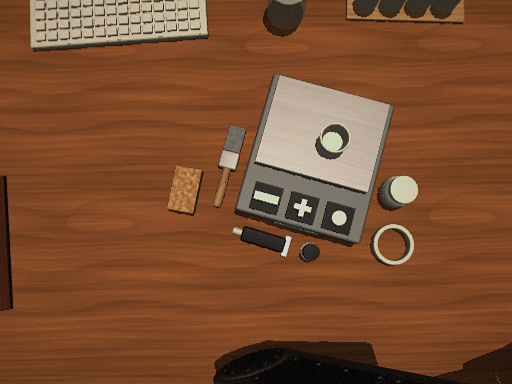

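View pics/scene0.png

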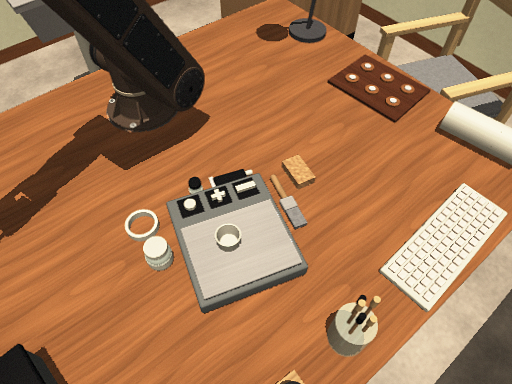

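The images show the bar key at top-camera (266,198), the plus at (303,207) and the round key at (340,217). The first zero and wake detections match these positions. The scale is turned about -15°. I'll go above the keys with the fingers shut.

>>> jog_arm([
  [0,0,0,45,-36.4,0,0],
  [0,0,0,45,-36.4,0,0],
  [0,0,0,45,-36.4,0,0],
  [0,0,0,45,-36.4,0,0],
  [0,0,0,45,-36.4,0,0],
  [0,0,0,45,-36.4,0,0],
  [0,0,0,45,-36.4,0,0],
  [0,0,0,45,-36.4,0,0],
  [0,0,0,45,-36.4,0,0],
  [0,0,0,45,-36.4,0,0],
])

```text
t: 2.05
eef_pos: [515.4, -74.3, 233.7]
tcp_rot: [3.141, -0.001, 0.379]
ft_force: [0.3, -0.2, -0.2]
opening: 0.027
grip_force: 0.0
```

>>> jog_arm([
  [0,0,9.2,0,0,0,0],
  [0,0,9.2,0,0,0,0],
  [0,0,9.2,0,0,0,0],
  [0,0,9.2,0,0,0,0],
  [0,0,0,0,0,0,0],
  [0,0,0,0,0,0,0],
])

```text
t: 2.8
eef_pos: [514.6, -76.1, 233.5]
tcp_rot: [3.142, -0.0, -0.26]
ft_force: [0.0, 0.1, 0.1]
opening: 0.006
grip_force: 0.0
```

```bash
cat > m.py <<'E'
from h import *
import sys
s=env.state(); p=s["eef_pos"]; psi=s["tcp_rot"][2]
print({k:np.round(s[k],3).tolist() for k in("t","joints","eef_pos","tcp_rot","ft_force","opening")})
for c in ("wrist","top"):
    im=env.read_camera(c); save(im,c+sys.argv[1]+".png")
    for n in ("wake_top","zero_top","units_top"):
        for r in env.recognise(c,n)[:2]:
            w=world(im,r["location"],70); d=w-p
            print(c,n,round(r["score"],2),np.round(r["location"]),np.round(w,1),"zmap",np.round(world(im,r["location"])[2],1),"tool dx,dy",np.round([d[0]*np.cos(psi)+d[1]*np.sin(psi),d[0]*np.sin(psi)-d[1]*np.cos(psi)],1))
    # white blobs on key-top level
    m=(im["color"].min(2)>150).astype(np.uint8)
    N,L,S,C=cv2.connectedComponentsWithStats(m)
    for i in range(1,N):
        if S[i,4]>60:
            w=world(im,C[i],70)
            if 400<w[0]<600 and abs(w[1]+40)<120:
                (q,sz,a)=cv2.minAreaRect(np.argwhere(L==i)[:,::-1].astype(np.float32))
                print(c,"blob",np.round(C[i]),S[i,4],np.round(w,1),np.round(sz),round(a))
E
python3 m.py 1
```

```text
{'t': 2.8, 'joints': [-0.274, 0.343, 1.813, -0.0, 0.986, 1.557], 'eef_pos': [514.644, -76.108, 233.461], 'tcp_rot': [3.142, -0.0, -0.26], 'ft_force': [0.046, 0.091, 0.102], 'opening': 0.006}
wrist wake_top 0.73 [289. 183.] [ 497.5 -121.1   70. ] zmap 69.3 tool dx,dy [-5.  47.9]
wrist zero_top 0.66 [151. 181.] [541.6  34.4  70. ] zmap 69.9 tool dx,dy [  -2.4 -113.7]
wrist zero_top 0.64 [285. 184.] [ 498.2 -116.3   70. ] zmap 69.3 tool dx,dy [-5.6 43.1]
wrist units_top 0.84 [215. 181.] [522.4 -39.1  70. ] zmap 70.2 tool dx,dy [ -2.  -37.8]
wrist blob [216. 178.] 382 [525.8 -40.9  70. ] [22. 31.] 90
wrist blob [149. 179.] 659 [544.7  35.9  70. ] [46. 15.] 1
wrist blob [286. 180.] 399 [ 502.4 -118.3   70. ] [18. 26.] 90
wrist blob [137. 227.] 121 [492.   70.8  70. ] [ 9. 13.] 90
top zero_top 0.79 [267. 197.] [545.   36.2  70. ] zmap 68.9 tool dx,dy [   0.4 -116.3]
top units_top 0.58 [186. 187.] [568.7 208.8  70. ] zmap 31.6 tool dx,dy [ -21.  -289.3]
top blob [266. 197.] 192 [545.   38.9  70. ] [25.  8.] 16
```

View pics/wrist1.png

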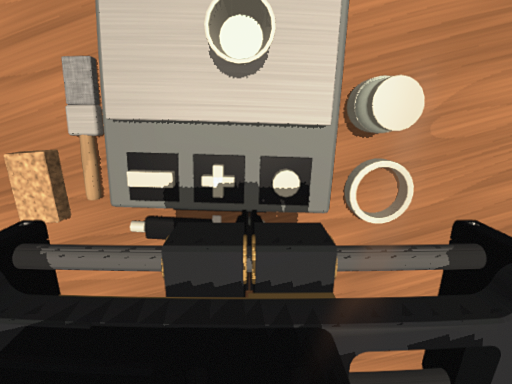

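The wrist picture shows the bar at (149,179), the plus at (216,178) and the round key at (286,180). All of them agree with the top camera to a few mm. Next I go over the round key and down.

>>> jog_arm([
  [0,0,0,-0.3,21.3,0,0],
  [0,0,0,-0.4,21.3,0,0],
  [0,0,0,0,0,40,0],
  [0,0,0,0,0,40,0],
  [0,0,0,0,0,40,0],
  [0,0,0,0,0,15,0],
  [0,0,0,0,0,0,0],
  [0,0,0,0,0,0,0],
])

```text
t: 4.2
eef_pos: [503.5, -117.2, 99.6]
tcp_rot: [3.141, -0.002, -0.263]
ft_force: [-0.1, 0.5, 0.4]
opening: 0.005
grip_force: 0.0
```

```bash
python3 m.py 2
```

```text
{'t': 4.2, 'joints': [-0.357, 0.526, 1.957, -0.0, 0.657, 1.478], 'eef_pos': [503.516, -117.231, 99.648], 'tcp_rot': [3.141, -0.002, -0.263], 'ft_force': [-0.05, 0.525, 0.439], 'opening': 0.005}
wrist wake_top 0.89 [248. 211.] [ 510.1 -119.5   70. ] zmap 69.9 tool dx,dy [6.9 0.4]
wrist wake_top 0.68 [390. 196.] [ 495.1 -216.7   70. ] zmap 22.9 tool dx,dy [17.8 98.2]
wrist zero_top 0.87 [ 45. 217.] [542.7  22.   70. ] zmap 69.4 tool dx,dy [   1.6 -144.6]
wrist units_top 0.6 [138. 220.] [523.5 -43.3  70. ] zmap 69.5 tool dx,dy [  0.  -76.6]
wrist blob [ 33. 218.] 1051 [544.7  30.9  70. ] [66. 22.] 3
wrist blob [157. 283.] 168 [472.6 -39.2  70. ] [25.  7.] 90
top wake_top 0.5 [301. 207.] [522.2 -35.1  70. ] zmap 72.1 tool dx,dy [ -3.3 -84.1]
top wake_top 0.29 [309. 252.] [426.3 -49.2  70. ] zmap 42.0 tool dx,dy [-92.3 -45.5]
top zero_top 0.51 [268. 196.] [546.4  34.   70. ] zmap 73.0 tool dx,dy [   2.  -157.2]
top units_top 0.65 [266. 241.] [452.4  39.6  70. ] zmap 17.8 tool dx,dy [ -90.2 -138.1]
top units_top 0.62 [299. 204.] [529.3 -32.4  70. ] zmap 68.5 tool dx,dy [  2.8 -88.6]
top blob [266. 197.] 200 [544.4  38.1  70. ] [25.  8.] 16
```

View pics/wrist2.png

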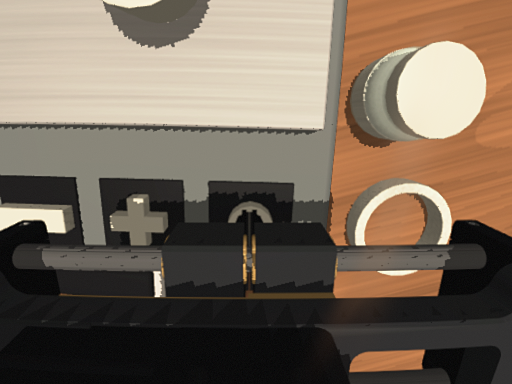

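The fingertip is centred over the round key at (250,212). I'll descend slowly.

>>> jog_arm([
  [0,0,0,0,0,5,0],
  [0,0,0,0,0,4,0],
  [0,0,0,0,0,2,0],
  [0,0,0,0,0,1.5,0],
  [0,0,0,0,0,0,0],
  [0,0,0,0,0,0,0],
])

```text
t: 5.35
eef_pos: [502.8, -117.0, 86.0]
tcp_rot: [3.141, 0.0, -0.263]
ft_force: [-0.4, -0.3, 2.2]
opening: -0.003
grip_force: 1.2
```

>>> jog_arm([
  [0,0,0,0,0,1.5,0],
  [0,0,0,0,0,1,0],
  [0,0,0,0,0,0,0],
  [0,0,0,0,0,0,0],
])

```text
t: 5.85
eef_pos: [502.8, -117.0, 83.4]
tcp_rot: [3.142, 0.0, -0.263]
ft_force: [-2.6, 0.4, 3.6]
opening: 0.009
grip_force: 1.8
```

>>> jog_arm([
  [0,0,0,0,0,0.7,0],
  [0,0,0,0,0,0,0],
  [0,0,0,0,0,0,0],
])

```text
t: 6.22
eef_pos: [502.8, -117.1, 83.0]
tcp_rot: [3.142, -0.0, -0.264]
ft_force: [-2.5, 0.8, 8.9]
opening: 0.002
grip_force: 4.0
```

The key bottomed at about 9 N. I'll lift and transfer to the bar key, passing well above the plus.

>>> jog_arm([
  [0,0,0,0,0,-5,0],
  [0,0,0,0,0,-25,0],
  [0,0,0,0,0,-20,0],
  [0,0,0,0,-40,0,0],
  [0,0,0,0,-40,0,0],
  [0,0,0,0,-40,0,0],
  [0,0,0,0,-40,0,0],
  [0,0,0,0,0,0,0],
  [0,0,0,0,0,33,0],
  [0,0,0,0,0,0,0],
])

```text
t: 7.48
eef_pos: [543.5, 36.8, 98.3]
tcp_rot: [3.141, 0.003, -0.264]
ft_force: [0.3, 0.0, 0.3]
opening: 0.006
grip_force: 0.0
```

```bash
python3 m.py 3
```

```text
{'t': 7.475, 'joints': [-0.054, 0.559, 1.886, -0.0, 0.7, 1.781], 'eef_pos': [543.546, 36.832, 98.315], 'tcp_rot': [3.141, 0.003, -0.264], 'ft_force': [0.338, 0.02, 0.345], 'opening': 0.006}
wrist wake_top 0.62 [462. 213.] [ 508.6 -111.3   70. ] zmap 69.7 tool dx,dy [  4.9 152.1]
wrist zero_top 0.68 [247. 211.] [550.8  35.   70. ] zmap 70.1 tool dx,dy [ 7.5 -0.1]
wrist zero_top 0.66 [359. 220.] [524.2 -37.9  70. ] zmap 69.4 tool dx,dy [ 0.8 77.2]
wrist units_top 0.77 [358. 216.] [526.6 -38.   70. ] zmap 69.1 tool dx,dy [ 3.2 76.7]
wrist units_top 0.63 [244. 209.] [552.8  37.   70. ] zmap 69.7 tool dx,dy [ 8.9 -2.6]
wrist blob [376. 219.] 466 [521.4 -49.6  70. ] [48. 26.] 87
wrist blob [473. 214.] 536 [ 505.7 -119.5   70. ] [23. 42.] 84
top wake_top 0.54 [339. 216.] [ 502.6 -115.7   70. ] zmap 71.8 tool dx,dy [  0.2 157.9]
top zero_top 0.5 [339. 216.] [ 500.7 -114.8   70. ] zmap 71.6 tool dx,dy [ -1.8 157.5]
top blob [339. 217.] 164 [ 498.4 -115.1   70. ] [13. 14.] 90
```

View pics/wrist3.png

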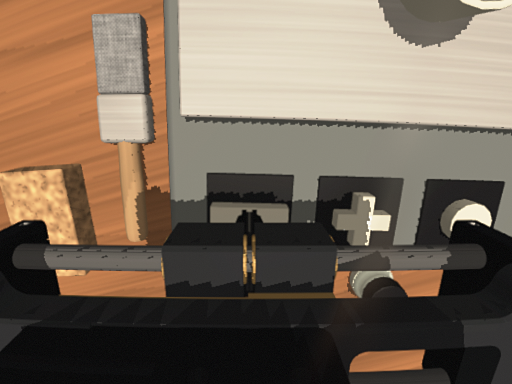

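The bar is under the fingertips and spans columns 210–288, so it is centred. I'll press it.

>>> jog_arm([
  [0,0,0,1.5,0,5,0],
  [0,0,0,0,0,3,0],
  [0,0,0,0,0,2,0],
  [0,0,0,0,0,2,0],
  [0,0,0,0,0,1.5,0],
  [0,0,0,0,0,1,0],
  [0,0,0,0,0,0,0],
  [0,0,0,0,0,0,0],
])

```text
t: 8.88
eef_pos: [546.0, 37.0, 85.3]
tcp_rot: [3.142, 0.0, -0.264]
ft_force: [-1.8, 0.1, 3.1]
opening: 0.004
grip_force: 1.4
```

>>> jog_arm([
  [0,0,0,0,0,1.2,0],
  [0,0,0,0,0,0.8,0],
  [0,0,0,0,0,0.6,0],
  [0,0,0,0,0,0,0],
  [0,0,0,0,0,0,0],
])

```text
t: 9.5
eef_pos: [546.0, 37.0, 83.0]
tcp_rot: [3.142, -0.0, -0.263]
ft_force: [-3.1, -0.6, 8.0]
opening: 0.004
grip_force: 4.4
```

Bottomed at 8 N. I'll hold for about 2.4 s.

>>> jog_arm([
  [0,0,0,0,0,0,0],
  [0,0,0,0,0,0,0],
  [0,0,0,0,0,0,0],
  [0,0,0,0,0,0,0],
  [0,0,0,0,0,0,0],
  [0,0,0,0,0,0,0],
  [0,0,0,0,0,0,0],
  [0,0,0,0,0,0,0],
  [0,0,0,0,0,0,0],
  [0,0,0,0,0,0,0],
])

```text
t: 10.75
eef_pos: [546.0, 37.0, 83.0]
tcp_rot: [3.142, -0.0, -0.263]
ft_force: [-4.3, 0.3, 8.8]
opening: 0.001
grip_force: 4.4
```

>>> jog_arm([
  [0,0,0,0,0,0,0],
  [0,0,0,0,0,0,0],
  [0,0,0,0,0,0,0],
  [0,0,0,0,0,0,0],
  [0,0,0,0,0,0,0],
  [0,0,0,0,0,0,0],
  [0,0,0,0,0,0,0],
  [0,0,0,0,0,0,0],
])

```text
t: 11.75
eef_pos: [546.0, 37.0, 83.0]
tcp_rot: [3.142, -0.0, -0.263]
ft_force: [-3.4, 0.2, 8.6]
opening: 0.003
grip_force: 4.4
```

>>> jog_arm([
  [0,0,0,0,0,-5,0],
  [0,0,0,0,0,-30,0],
  [0,0,0,0,0,-40,0],
  [0,0,0,0,0,-40,0],
  [0,0,0,0,0,-40,0],
  [0,0,0,0,0,-25,0],
  [0,0,0,0,0,0,0],
  [0,0,0,0,0,0,0],
  [0,0,0,0,0,0,0],
  [0,0,0,0,0,0,0],
])

```text
t: 13.0
eef_pos: [545.8, 37.0, 261.8]
tcp_rot: [3.141, 0.001, -0.264]
ft_force: [0.5, 0.8, 0.1]
opening: 0.004
grip_force: 0.0
```

```bash
python3 m.py 4
```

```text
{'t': 13.0, 'joints': [-0.053, 0.351, 1.713, -0.0, 1.078, 1.781], 'eef_pos': [545.843, 37.036, 261.759], 'tcp_rot': [3.141, 0.001, -0.264], 'ft_force': [0.53, 0.752, 0.083], 'opening': 0.004}
wrist wake_top 0.85 [374. 177.] [ 501.1 -117.    70. ] zmap 70.0 tool dx,dy [ -3.1 160.3]
wrist units_top 0.91 [310. 176.] [522.6 -38.2  70. ] zmap 71.4 tool dx,dy [-2.9 78.7]
wrist blob [312. 177.] 465 [521.6 -40.7  70. ] [25. 27.] 48
wrist blob [374. 178.] 447 [ 498.5 -117.5   70. ] [22. 24.] 45
wrist blob [250. 175.] 587 [544.5  35.2  70. ] [14. 43.] 90
```

View pics/wrist4.png

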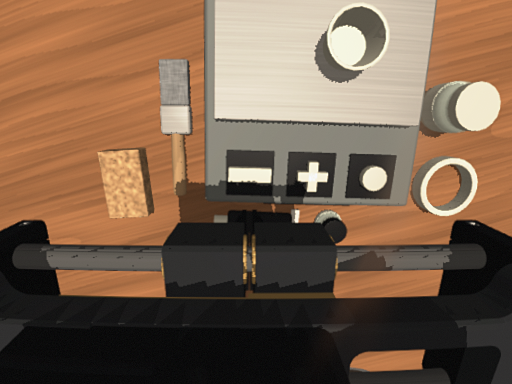

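All three keys are up (bar 250,175; plus 312,177; round 374,178). The pot and the other items are in place, and the fingertips are 17 cm clear of the keys.

```bash
python3 -c "
from cell import env
print(env.job_done())"
```

```text
the job is handed in; nothing more can be done
None
```

I pressed the wake key fully down and let it come up, then held the zero key fully down for over 2 s (highest force reading about 9 N); the hand is about 17 cm clear, nothing else appears to have moved, and the job is handed in (no verdict was returned).

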